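Tuck the tube carrier's retaining tab

TASK

One of the two blue tube carriers on the bench is loaded with sample tubes. With your fingertips, fold its standing tab over the tubes and push the tab's edge under the carrier's lip, fully home, so that it stays down when you take your hand away. Only press and push: do not pinch the tab, do not lift or tip the carrier or shove it from its place, leave the empty carrier's tab standing, and leave everything else where it is.

Things in the scene. Friction and masses are not known exactly. Their poses are not given: they have to be found in the camera images.
- carrier: Loaded tube carrier: blue plastic, 120 x 90 mm, deck 38 mm high, 0.7 to 1 kg, loose on the bench, with eight white-capped sample tubes (fixed in it, caps to z 55 mm). A grey tab stands at its hinge end, the end nearer the robot at yaw 0. Origin: centre of its underside; x runs from hinge end to lip end, y across, z up.
- fold (a joint): Angle (rad) of the loaded carrier's tab: 0 = flat over the tubes towards the lip, 1.57 = upright, at most 2.0 (leaning back, away from the lip). Starts at 1.4 to 1.7. A weak spring (0.05 N m/rad towards 1.55, friction 0.015 N m) lifts it again, to about 1 rad, if let go before it is tucked: about 2 N near the rib keeps it flat. Once tucked and let go, it rests up against the lip at about 0.05.
- tuck (a joint): How far (m) the same tab is pushed along its own plane on its slotted hinge, away from the pin: 0 (start) to 0.016 (fully home, its edge then 11 mm under the lip). It takes 2 to 4 N and stays where it is left. The tab really meets the lip: pushed out too early it lands on top of the lip.
- fold_hinge (a point): Middle of the loaded carrier's hinge pin, which runs along the carrier's y at x -52, z 60 mm of its frame, between two cheeks (x -58 to -46, y 33 to 41 and -41 to -33, top at z 68 mm). Axes as the carrier's.
- tuck_edge (a point): Middle of the free edge of the loaded carrier's tab, at half its thickness; moves with the tab. x points along the tab from hinge to free edge, y along the edge, z out of the outer face (the top face once folded). Folded flat, not yet tucked, it lies at x 32, z 60 mm of the carrier, 5 mm short of the lip.
- tuck_mid (a point): Middle of the same tab's plate, 38 mm back from the free edge; axes as tuck_edge. The plate is flat, 4 mm thick, 60 mm wide, from 8 to 84 mm from the pin (when tuck is 0). Its outer face carries a straight push rib across the width, 50 mm long, 9 mm high, spanning 60 to 66 mm from the pin: a finger between pin and rib can push it.
- carrier_lip (a point): Middle of the lip's lower edge that faces the hinge, at x 37, z 67 mm of the carrier. The lip is a shelf over x 37 to 55, y -30 to 30, z 67 to 71 mm, open towards the hinge, on a post at x 55 to 60; the tab's edge goes into the gap under it (the flat tab's top is at z 62 mm).
- spare: The second, empty carrier: same shape, size and frame as carrier, no tubes, only dark holes; its tab also stands up. To be left alone.
- spare_fold (a joint): Angle (rad) of the empty carrier's tab, as fold; starts at 1.4 to 1.7 and must stay standing.
- jar: Small glass jar with a cap, 48 mm diameter, 62 mm high, between the two carriers. Origin at the centre of its underside.
- reagent: Amber bottle, 64 mm diameter, 150 mm high, at the left. Origin at the centre of its underside.
- cup: White open weighing cup, 60 mm across, 45 mm high, beyond the carriers. Origin at the centre of its underside.
- spatula: Thin steel double-ended lab spatula, 190 mm long, 7 mm thick, lying on the bench at the right. Origin at its middle, on the bench.
- oatbar: Oat bar sample, 95 x 40 x 23 mm, lying on a sheet of paper beyond the carriers. Origin at the centre of its underside.
- tub: White lidded tub, 68 mm diameter, 50 mm high, far left beyond the carriers. Origin at the centre of its underside.
There are look-alikes about, which are no part of the job. Leave any green, red or yellow look-alike of the carrier alone.

How it is judged:
On the way, in this order (a step that is already met when the one before it is completed fails the run):
1. the loaded carrier's tab is folded down in front of the lip (value of joint fold below 0.2 rad and value of joint tuck below 0.008 m), for 0.05 s.
2. its edge is pushed under the lip (value of joint fold below 0.1 rad and value of joint tuck above 0.011 m), for 0.2 s.
At the end, for the whole second after the job is handed in: The loaded carrier's tab lies folded (within 0.10 rad of flat) with its edge pushed at least 11 of 16 mm, held under the lip with the hand away; the carrier stands flat on the bench, at rest, within 50 mm of where it was; the empty carrier's tab still stands (all of step 2 and height (world z) of carrier below 0.006 m and angle between carrier's own z axis and vertical below 0.08 rad and distance of carrier from where it was at the start of the episode below 0.05 m and linear speed of carrier below 0.02 m/s and value of joint spare_fold above 0.7 rad); the robot touches nothing.
It fails at once if the loaded carrier is lifted or tipped (height (world z) of carrier above 0.015 m or angle between carrier's own z axis and vertical above 0.25 rad).
It fails at once if the loaded carrier is shoved more than 50 mm from its place (distance of carrier from where it was at the start of the episode above 0.05 m).
It fails at once if the tab is pinched between the fingers (x of the grasp point in the frame of tuck_mid between -0.045 and 0.045 m and y of the grasp point in the frame of tuck_mid between -0.04 and 0.04 m and z of the grasp point in the frame of tuck_mid between -0.007 and 0.007 m and contact force between the fingers and tuck above 15 N).
It fails at once if the empty carrier is moved more than 30 mm, or its tab folded (distance of spare from where it was at the start of the episode above 0.03 m or value of joint spare_fold below 0.7 rad or height (world z) of spare above 0.015 m).
It fails at once if a bystander is moved more than 30 mm or tipped over (distance of any of jar, reagent, cup, spatula, oatbar, tub from where it was at the start of the episode above 0.03 m or angle between any of jar, reagent, cup, tub's own z axis and vertical above 0.5 rad).
It also fails if it takes over 35 s, if anything falls off the work surface, if the arm or the gripper's body presses on something with over 40 N, if the wrist force passes 120 N, or if a joint passes its speed limit or range.

ROBOT

A 6-joint arm with a two-finger parallel gripper is mounted at the origin on the work surface. World frame = base frame: x ahead of the robot, y to its left, z up, the work surface at z = 0. Lengths are in m, angles in rad, forces in N, time in s.
With the tool pointing down it reaches from about 0.425 to 0.95 m from the base axis. Payload 14.7 kg.
Tool frame: the origin (TCP) lies midway between the tips of the shut fingers; the grasp point (between the pads) lies 19 mm behind it (arm.grasp_offset is the distance from the TCP to the grasp point, in m); z points along the fingers, y is the direction in which the jaws open and shut (so a half turn about z gives the same grasp; the last joint's range is limited). The gripper opens to 85 mm and grips with 20 to 120 N. Pads are 22 mm wide; open, the fingers measure 114 mm over their backs; the gripper's body (76 mm by 85 mm) begins 54 mm behind the grasp point. The pads swing forward as they close: fully open they stand 13 mm farther back than shut.
Start: joints at [1.092, 0.48, 1.596, -0, 1.065, -0.047], TCP at [0.272, 0.59, 0.206] pointing down, gripper open.
Joint ranges: [-2.75, 2.75], [-0.82, 2.05], [0.23, 2.67], [-1.56, 4.7], [0.09, 2.69], [-2.92, 2.92]. Speed limits (rad/s): [1.89, 1.89, 2.39, 3.01, 3.01, 3.01].

INTERFACE

Orientations are given as [roll, pitch, yaw] about the fixed x, y, z axes, in that order (R = Rz(yaw) Ry(pitch) Rx(roll)).
In Python, from plant import arm gives the robot as it stands.
- The arm moves only by the shell command python3 -m handwheel 'ROWS' [FORCE]. ROWS is text: rows parted by semicolons, each of 7 numbers parted by spaces: the shift along the tool's x, y, z in cm, then the turn, a rotation vector about the tool's x, y, z in degrees, then the closure, from 0 (fully open) to 1 (shut). A call has 1 to 12 rows; each row shifts and turns the pose as measured when the row begins, along the tool's axes as they then stand; what a row does not reach is not made up. A row lasts 1/12 s, in which the tool goes at most 41.7 mm and 7.16 degrees, less where a joint would pass 70% of its speed; a pose out of reach is approached as far as the arm can. A call with a gripper value outside its range is refused whole. The fingers move at their own pace and stop on an object; FORCE is the grip in N (left out, the last holds). Time passes only in rows, so rows that do not move let the fingers close. It gives the time, the measured TCP pose, the force and the opening at its end, in the units of the state.
- arm.get_state(): the state, without advancing time (a new reading comes with each control period).
- arm.grab_frame(name): name is "side" or "top" or "wrist"; returns (picture, depth): 384x512x3 uint8, red, green, blue; 384x512 float32, m along the optical axis (not along the pixel's ray), 0 where there is no reading.
- arm.camera_params(name): a dict with "mtx" (3x3 intrinsics, pixels), "xyz" and "orientation" of the camera in the world. Camera axes: x right, y down, z forward; pixel columns grow to the right and rows downward; lengths in m; the calibration is good to about 2 mm. A picture is of the moment at which its call begins: read the wrist's pose just before it. camera_params takes no time and is no camera call; for the wrist camera it gives the pose at the moment of the call.
- arm.hand_in(): hands the job in, once; it reports no verdict.
The state is a dict: "time_s": time; "joint_pos": joint angles; "joint_vel": joint speeds; "joint_torque": joint torques, N m; "tool_pos": TCP position; "tcp_rot": TCP orientation; "contact_force": force on the tool from outside, world axes, zero at the start; "torque": the same for the moment, N m; "finger_gap": finger opening in m.
Only numpy, scipy, OpenCV 4.12 (cv2) and the standard library are available. Lean on these libraries where they do the work, as an engineer would, in place of code of your own. Each camera call takes 0.05 s, during which the arm holds its last target.

## Working session

There is one attempt and no reset: what is moved stays moved. The work goes in short steps, Python scripts to look and compute and a shell command to move; the robot and the scene stay as the last step left them, time stands still between calls to the robot, and variables do not carry over. Pictures are saved under pics/ and viewed, and the job is handed in when it is done.

```bash
ls; mkdir -p pics
python3 - <<'E'
from plant import arm
import cv2,numpy as np
print(arm.get_state())
for n in ("top","side"):
    p,d=arm.grab_frame(n); np.savez(f"pics/{n}0.npz",p=p,d=d)
    cv2.imwrite(f"pics/{n}0.png",cv2.resize(p[:,:,::-1],(768,576)))
    print(n,arm.camera_params(n))
E
```

```text
pics
{'time_s': 0.0, 'joint_pos': array([ 1.09237316e+00,  4.80871415e-01,  1.59690074e+00,  5.11425334e-06,
        1.06509541e+00, -4.65904484e-02]), 'joint_vel': array([-0.00029318, -0.00104557,  0.0011415 ,  0.00096845, -0.00121008,
       -0.00071725]), 'joint_torque': array([ 3.33927273e-03, -9.50611210e+01, -4.30201149e+01, -5.71236762e-05,
        1.16590597e-02,  4.70555221e-07]), 'tool_pos': array([0.27180833, 0.5899301 , 0.20573672]), 'tcp_rot': array([-3.14031934e+00, -6.38432031e-05,  2.70975741e+00]), 'contact_force': array([ 0.69457263,  0.73896361, -0.7573233 ]), 'torque': array([-0.0206982 ,  0.05242882, -0.01340509]), 'finger_gap': 0.08561191413925698}
top {'mtx': array([[446.24953512,   0.        , 252.59658801],
       [  0.        , 446.24953512, 194.64462506],
       [  0.        ,   0.        ,   1.        ]]), 'xyz': array([ 0.4630502 , -0.01531832,  1.54845945]), 'orientation': array([-3.09091035, -0.00415544, -1.55300132])}
side {'mtx': array([[489.5195503 ,   0.        , 263.33665813],
       [  0.        , 489.5195503 , 188.49649979],
       [  0.        ,   0.        ,   1.        ]]), 'xyz': array([ 0.23818176, -0.8995202 ,  1.10222431]), 'orientation': array([-2.3868011 , -0.0182238 , -0.27644635])}
```

View pics/top0.png

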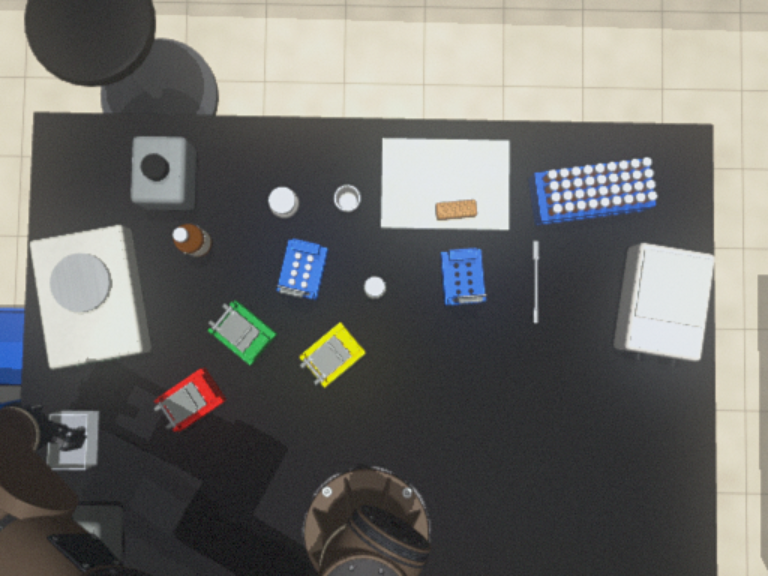

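View pics/side0.png

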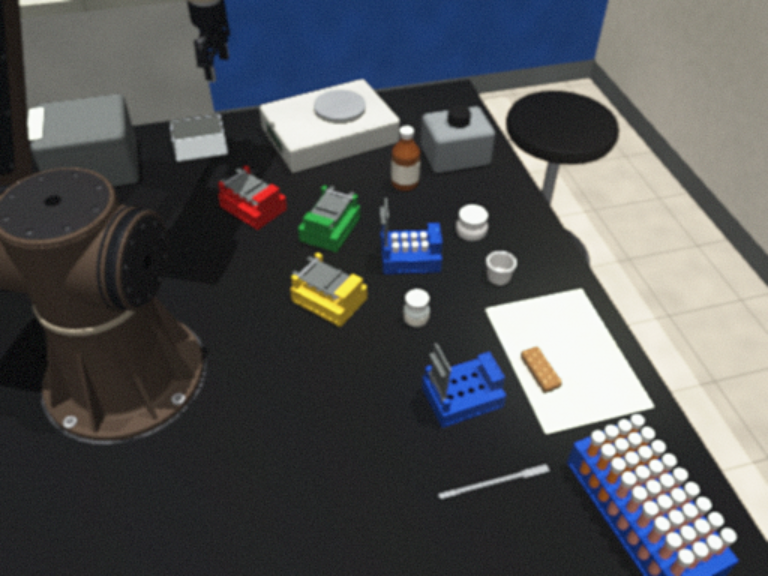

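The blue candidates in the top view (768 px scale) are at (302,268), showing white caps, and (463,277), showing dark holes. The first fits the loaded carrier. The blue rack at (597,188) is much bigger and has no tab. I'll check with a crop and measure.

```bash
cat > h.py <<'E'
import numpy as np,cv2
from scipy.spatial.transform import Rotation as R
def Rm(o): return R.from_euler('xyz',o).as_matrix()
def deproj(c,d,u,v):
    K=c['mtx']; z=d[v,u]
    p=np.stack([(u-K[0,2])/K[0,0]*z,(v-K[1,2])/K[1,1]*z,z],-1)
    return p@Rm(c['orientation']).T+c['xyz']
def ray(c,u,v,z):
    K=c['mtx']; r=Rm(c['orientation'])@np.array([(u-K[0,2])/K[0,0],(v-K[1,2])/K[1,1],1.])
    return c['xyz']+r*(z-c['xyz'][2])/r[2]
def proj(c,P):
    q=(np.atleast_2d(P)-c['xyz'])@Rm(c['orientation']); q=q@c['mtx'].T
    return q[:,:2]/q[:,2:]
E
python3 - <<'E'
from h import *
from plant import arm
f=np.load('pics/top0.npz');p,d=f['p'],f['d'];c=arm.camera_params('top')
s=np.load('pics/side0.npz')['p']
a=cv2.resize(p[150:210,175:225],None,fx=9,fy=9,interpolation=2)[:,:,::-1]
b=cv2.resize(s[125:190,245:305],None,fx=8,fy=8,interpolation=2)[:540,:,::-1]
im=np.zeros((540,940,3),np.uint8);im[:a.shape[0],:450]=a;im[:b.shape[0],455:455+b.shape[1]]=b
cv2.imwrite('pics/crop0.png',cv2.resize(im,(800,460)))
hsv=cv2.cvtColor(p,cv2.COLOR_RGB2HSV)
m=cv2.inRange(hsv,(105,120,60),(125,255,255))
roi=np.zeros_like(m);roi[150:210,175:225]=255
# caps
w=cv2.inRange(hsv,(0,0,150),(180,70,255))&roi
n,l,st,ce=cv2.connectedComponentsWithStats(w)
for i in range(1,n): print(st[i],ce[i],ray(c,*ce[i],0.055).round(4))
mm=m&roi
v,u=np.nonzero(mm); P=deproj(c,d,u,v)
print(np.percentile(P[:,2],[5,25,50,75,95]))
for lo,hi in((.03,.05),(.062,.08)):
    q=P[(P[:,2]>lo)&(P[:,2]<hi)]; print(lo,len(q),cv2.minAreaRect((q[:,:2]*1000).astype(np.float32)))
E
```

```text
[197 169   4   4  14] [198.5        170.28571429] [0.6175 0.1629 0.055 ]
[205 170   4   5  16] [206.5 172. ] [0.6123 0.136  0.055 ]
[195 174   5   5  14] [196.85714286 175.92857143] [0.5984 0.168  0.055 ]
[203 176   5   4  13] [204.92307692 177.61538462] [0.5932 0.1408 0.055 ]
[194 180   4   4  13] [195.61538462 181.61538462] [0.5792 0.1717 0.055 ]
[202 182   4   4  13] [203.61538462 183.61538462] [0.573  0.1447 0.055 ]
[193 186   4   4  13] [194.38461538 187.38461538] [0.5598 0.1754 0.055 ]
[201 188   4   4  13] [202.38461538 189.38461538] [0.5535 0.1484 0.055 ]
[185 190   1   1   1] [185. 190.] [0.5504 0.2066 0.055 ]
[187 191   4   4   8] [188.125 192.875] [0.541  0.1959 0.055 ]
[193 192   1   1   1] [193. 192.] [0.5442 0.1796 0.055 ]
[192 193  11   4  18] [196.94444444 194.72222222] [0.5353 0.1662 0.055 ]
[0.00859868 0.03550398 0.03871543 0.04254705 0.07225684]
0.03 584 ((589.3986206054688, 156.28289794921875), (90.24813842773438, 119.03980255126953), 78.09696960449219)
0.062 138 ((591.6697998046875, 155.67120361328125), (81.55534362792969, 116.70506286621094), 78.27605438232422)
```

View pics/crop0.png

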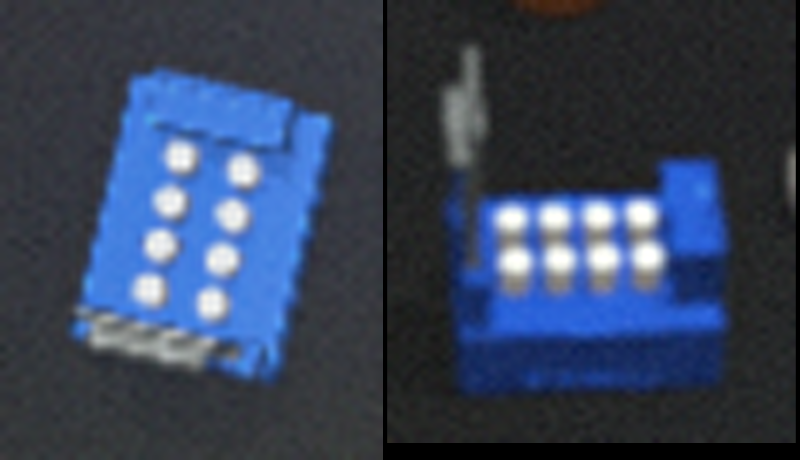

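The crop confirms it: eight white caps, with the tab standing at the robot-side end. The carrier centre is about (0.5895, 0.1563), yaw about -12°. I'll move to a point behind the hinge with the fingers shut.

```bash
cat > w.py <<'E'
import sys
from h import *
from plant import arm
C=np.array([.5895,.1563,0]);yaw=-.2085
Rc=R.from_euler('z',yaw).as_matrix()
s=arm.get_state(); T=Rm(s['tcp_rot'])
print('t',round(s['time_s'],2),'carrier-frame TCP mm',((s['tool_pos']-C)@Rc*1000).round(1),'F carrier',(s['contact_force']@Rc).round(1),'gap',round(s['finger_gap'],4))
if len(sys.argv)>1:
    t=C+Rc@(np.array([float(x) for x in sys.argv[1:4]])/1000)
    Td=Rc@np.diag([-1,1,-1.])
    print('shift cm',((t-s['tool_pos'])@T*100).round(2),'turn deg',np.degrees(R.from_matrix(T.T@Td).as_rotvec()).round(2))
E
python3 -m handwheel '-3 -2.4 0 0 0 0 1;-3 -2.4 0 0 0 0 1;-3 -2.4 0 0 0 0 1;-3 -2.4 0 0 0 0 1;-3 -2.4 0 0 0 0 1;-3 -2.4 0 0 0 0 1;-3 -2.4 0 0 0 0 1;-3 -2.4 0 0 0 0 1;-3 -2.4 0 0 0 0 1;-3 -2.4 0 0 0 0 1;-3 -2.4 0 0 0 0 1;-3 -2.4 0 0 0 0 1' 30; python3 w.py -115 0 160
```

```text
time_s: 1.1
tool_pos: [0.4809, 0.1658, 0.2023]
tcp_rot: [-3.139, -0.003, 2.72]
contact_force: [1.2, 0.7, 0.1]
finger_gap: -0.0001
t 1.1 carrier-frame TCP mm [-108.2  -13.2  202.3] F carrier [1.1 0.9 0.1] gap -0.0001
shift cm [0.93 1.16 4.23] turn deg [ -0.15  -0.18 -12.18]
```

```bash
python3 -m handwheel '0.3 0.4 1.4 0 0 -6 1;0.3 0.4 1.4 0 0 -6 1;0.3 0.4 1.4 0 0 0 1;0 0 0 0 0 0 1;0 0 0 0 0 0 1'; python3 w.py -115 0 105
python3 - <<'E'
from h import *
from plant import arm
for n in("wrist","side","top"):
    p,d=arm.grab_frame(n);np.savez(f'pics/{n}1.npz',p=p,d=d)
    if n=="wrist":cv2.imwrite('pics/wrist1.png',p[:,:,::-1])
    if n=="side":cv2.imwrite('pics/side1.png',cv2.resize(p[100:200,220:330,::-1],None,fx=6,fy=6,interpolation=2))
E
```

```text
time_s: 1.52
tool_pos: [0.4806, 0.1703, 0.1591]
tcp_rot: [-3.138, -0.002, 2.927]
contact_force: [0.2, 0.3, -0.4]
finger_gap: -0.0004
t 1.52 carrier-frame TCP mm [-109.4   -8.9  159.1] F carrier [ 0.1  0.3 -0.4] gap -0.0004
shift cm [0.55 0.9  5.41] turn deg [-0.18 -0.09 -0.33]
```

View pics/wrist1.png

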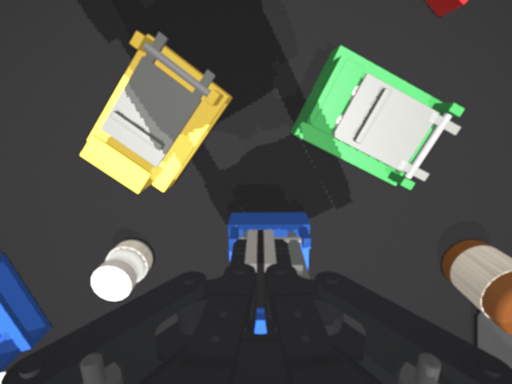

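View pics/side1.png

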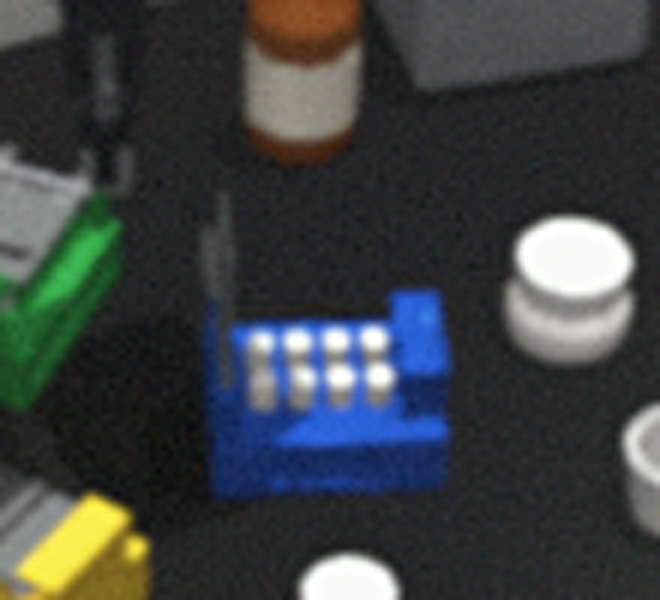

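Wrist view: the fingers at (265,250) are in line with the blue carrier's tab, and the yellow and green look-alikes are clear of them. I'll lower behind the tab.

```bash
python3 -m handwheel '0.2 0.3 1.8 0 0 0 1;0.2 0.3 1.8 0 0 0 1;0.2 0.3 1.8 0 0 0 1;0 0 0 0 0 0 1'; python3 w.py -80 0 105
```

```text
time_s: 2.0
tool_pos: [0.4801, 0.1824, 0.1084]
tcp_rot: [3.14, 0.007, 2.927]
contact_force: [-1.2, -0.5, -0.4]
finger_gap: -0.0002
t 2.0 carrier-frame TCP mm [-112.5    2.9  108.4] F carrier [-1.  -0.8 -0.4] gap -0.0002
shift cm [-3.24 -0.27  0.36] turn deg [ 0.08  0.4  -0.36]
```

```bash
python3 -m handwheel '-1 -0.1 0.1 0 0 0 1;-1 -0.1 0.1 0 0 0 1;-1 -0.1 0 0 0 0 1;-1 0 0 0 0 0 1;-0.7 0 0 0 0 0 1;0 0 0 0 0 0 1'; python3 w.py -48.6 0 102.7
```

```text
time_s: 2.5
tool_pos: [0.534, 0.1684, 0.1117]
tcp_rot: [3.137, 0.013, 2.927]
contact_force: [0.5, -1.0, 0.3]
finger_gap: 0.0002
t 2.5 carrier-frame TCP mm [-56.8   0.4 111.7] F carrier [ 0.7 -0.9  0.3] gap 0.0002
shift cm [-0.81 -0.04  0.91] turn deg [ 0.23  0.74 -0.33]
```

```bash
python3 -m handwheel '-0.3 0 0.4 0 0.4 -0.3 1;-0.3 0 0.4 0 0.4 0 1;-0.2 0 0.2 0 0 0 1;0 0 0 0 0 0 1'; python3 w.py -40.4 0 99
python3 - <<'E'
from h import *
from plant import arm
p,d=arm.grab_frame("side")
cv2.imwrite('pics/side2.png',cv2.resize(p[100:200,220:330,::-1],None,fx=6,fy=6,interpolation=2))
E
```

```text
time_s: 2.83
tool_pos: [0.5436, 0.1663, 0.1015]
tcp_rot: [3.137, -0.002, 2.932]
contact_force: [0.3, 0.2, 7.1]
finger_gap: -0.0003
t 2.83 carrier-frame TCP mm [-46.9   0.2 101.5] F carrier [0.2 0.2 7.1] gap -0.0003
shift cm [-0.65 -0.02  0.25] turn deg [ 0.27 -0.09 -0.06]
```

View pics/side2.png

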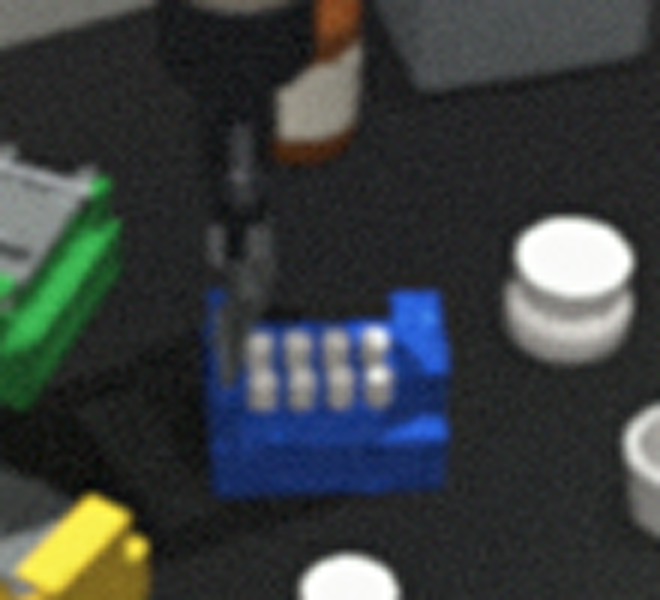

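```bash
python3 w.py;python3 - <<'E'
from h import *
from plant import arm
p,d=arm.grab_frame("wrist")
cv2.imwrite('pics/wrist2.png',cv2.resize(p[180:384,160:370,::-1],None,fx=2.8,fy=2.8,interpolation=2))
p,d=arm.grab_frame("side");np.savez('pics/side3.npz',p=p,d=d)
c=arm.camera_params('side');import w
# expected points
for th in(1.0,1.15,1.3):
    P=[[-52+ 84*np.cos(th),y,60+84*np.sin(th)] for y in(-30,30)]
    print(th,proj(c,w.C+np.array(P)/1000@w.Rc.T).round(1))
print(proj(c,w.s['tool_pos']))
cv2.imwrite('pics/side3.png',cv2.resize(p[125:170,240:285,::-1],None,fx=13,fy=13,interpolation=2))
E
```

```text
t 2.88 carrier-frame TCP mm [-47.1   0.3 101.6] F carrier [0.5 0.7 2.2] gap -0.0001
t 2.98 carrier-frame TCP mm [-47.5   0.3 101.8] F carrier [-0.1  0.2  1.3] gap 0.0002
1.0 [[272.6 147.4]
 [271.  134.2]]
1.15 [[269.  146.1]
 [267.5 132.8]]
1.3 [[265.  145.1]
 [263.6 131.9]]
[[258.12224709 148.29351544]]
```

View pics/wrist2.png

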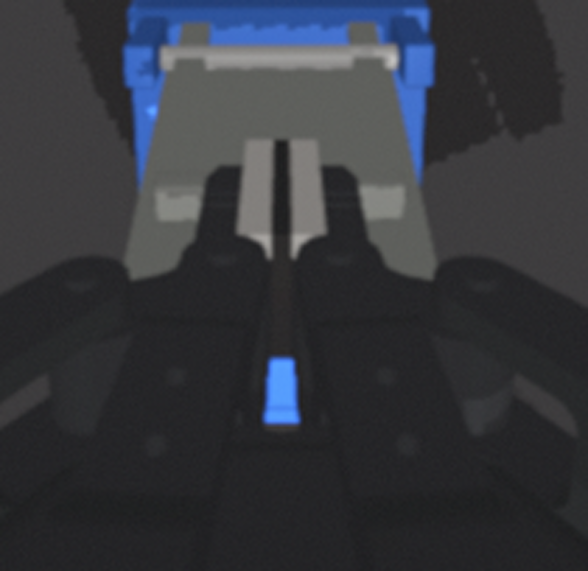

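View pics/side3.png

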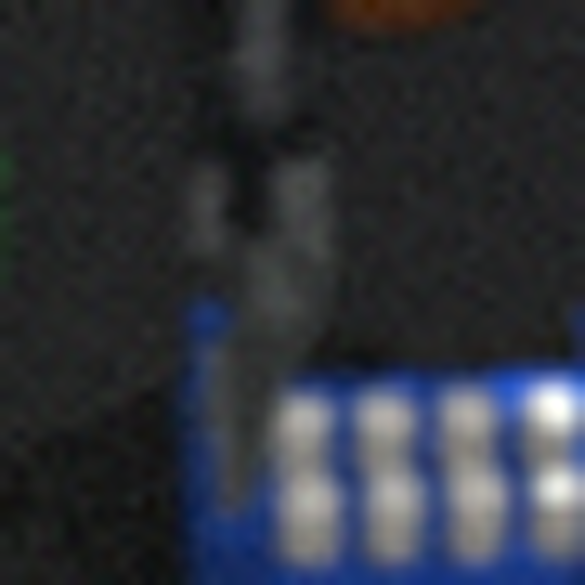

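The wrist view shows the fingertips between the rib (row ~205) and the pin (row ~57), centred on the tab, which leans to about 1.15 rad. I'll continue along the arc.

```bash
python3 -m handwheel '-0.4 0 0.2 0 0 0 1;-0.4 0 0.3 0 0 0 1;-0.4 0 0.4 0 0 0 1;-0.3 0 0.4 0 0 0 1;0 0 0 0 0 0 1'; python3 w.py -27 0 87
```

```text
time_s: 3.4
tool_pos: [0.5682, 0.1638, 0.0957]
tcp_rot: [3.131, 0.018, 2.935]
contact_force: [-0.2, -0.3, 0.6]
finger_gap: -0.0001
t 3.4 carrier-frame TCP mm [-22.4   3.   95.7] F carrier [-0.1 -0.3  0.6] gap -0.0001
shift cm [ 0.47 -0.3   0.85] turn deg [0.6  1.03 0.1 ]
```

```bash
python3 -m handwheel '0 -0.1 0.4 0.3 0.6 0 1;0 -0.1 0.4 0.3 0.4 0 1;0 0 0.4 0 0 0 1;0 0 0.4 0 0 0 1;0 0 0 0 0 0 1'; python3 w.py -18 0 71
```

```text
time_s: 3.82
tool_pos: [0.579, 0.1633, 0.0849]
tcp_rot: [3.135, 0.019, 2.936]
contact_force: [-0.2, -0.3, -0.4]
finger_gap: 0.0002
t 3.82 carrier-frame TCP mm [-11.7   4.7  84.9] F carrier [-0.1 -0.4 -0.4] gap 0.0002
shift cm [ 0.66 -0.48  1.38] turn deg [0.4  1.1  0.15]
```

```bash
python3 -m handwheel '0 0 0 0 0 0 1;0 0 0 0 0 0 1' ; python3 w.py -18 0 71;python3 - <<'E'
from h import *
from plant import arm
p,d=arm.grab_frame("side")
a=cv2.resize(p[125:170,240:285,::-1],None,fx=9,fy=9,interpolation=2)
p,d=arm.grab_frame("wrist")
b=cv2.resize(p[180:384,160:370,::-1],(390,405),interpolation=2)
cv2.imwrite('pics/c4.png',np.hstack([a,b]))
E
```

```text
time_s: 3.98
tool_pos: [0.5787, 0.1634, 0.0847]
tcp_rot: [3.135, 0.018, 2.936]
contact_force: [2.4, -0.6, 2.9]
finger_gap: -0.0003
t 3.98 carrier-frame TCP mm [-12.1   4.8  84.7] F carrier [ 2.5 -0.1  2.9] gap -0.0003
shift cm [ 0.62 -0.48  1.36] turn deg [0.38 1.05 0.16]
```

View pics/c4.png

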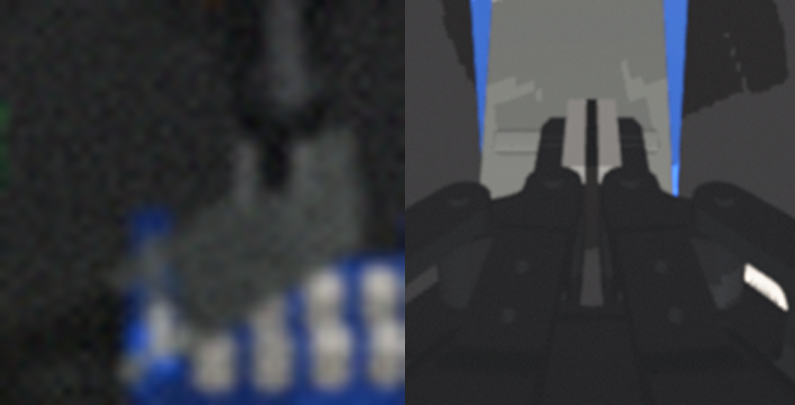

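```bash
python3 -m handwheel '0.3 -0.1 0.3 0 0.5 0 1;0.3 -0.1 0.3 0 0.5 0 1;0 0 0 0 0 0 1'; python3 w.py -14 0 71
```

```text
time_s: 4.33
tool_pos: [0.5709, 0.1629, 0.0782]
tcp_rot: [3.135, -0.002, 2.936]
contact_force: [0.0, -0.0, 0.6]
finger_gap: 0.0003
t 4.33 carrier-frame TCP mm [-19.6   2.6  78.2] F carrier [ 0.  -0.   0.6] gap 0.0003
shift cm [-0.56 -0.26  0.71] turn deg [ 0.36 -0.12  0.18]
```

```bash
python3 -m handwheel '0.1 -0.1 0.4 0.2 0 0 1;0.1 -0.1 0.4 0 0 0 1;0.1 0 0.3 0 0 0 1;0 0 0 0 0 0 1'; python3 w.py -14 0 64
```

```text
time_s: 4.67
tool_pos: [0.5654, 0.1611, 0.065]
tcp_rot: [3.14, -0.005, 2.936]
contact_force: [0.6, 0.0, 0.4]
finger_gap: 0.0001
t 4.67 carrier-frame TCP mm [-24.6  -0.3  65. ] F carrier [0.6 0.2 0.4] gap 0.0001
shift cm [-1.06  0.03  0.1 ] turn deg [ 0.07 -0.29  0.17]
```

```bash
python3 -m handwheel '0 0 0.2 0 0 0 1;0 0 0.2 0 0 0 1;0 0 0 0 0 0 1'; python3 w.py -14 0 60;python3 - <<'E'
from h import *
from plant import arm
p,d=arm.grab_frame("side")
a=cv2.resize(p[125:170,240:285,::-1],None,fx=9,fy=9,interpolation=2)
p,d=arm.grab_frame("wrist")
b=cv2.resize(p[180:384,160:370,::-1],(390,405),interpolation=2)
cv2.imwrite('pics/c5.png',np.hstack([a,b]))
E
python3 w.py
```

```text
time_s: 4.92
tool_pos: [0.5652, 0.1612, 0.0604]
tcp_rot: [3.141, -0.005, 2.936]
contact_force: [-0.7, 0.8, 0.5]
finger_gap: -0.0001
t 4.92 carrier-frame TCP mm [-24.8  -0.3  60.4] F carrier [-0.9  0.6  0.5] gap -0.0001
shift cm [-1.08  0.02  0.03] turn deg [ 0.06 -0.31  0.18]
t 5.02 carrier-frame TCP mm [-24.7  -0.3  60.6] F carrier [ 0.4 -0.1 -0.1] gap 0.0003
```

View pics/c5.png

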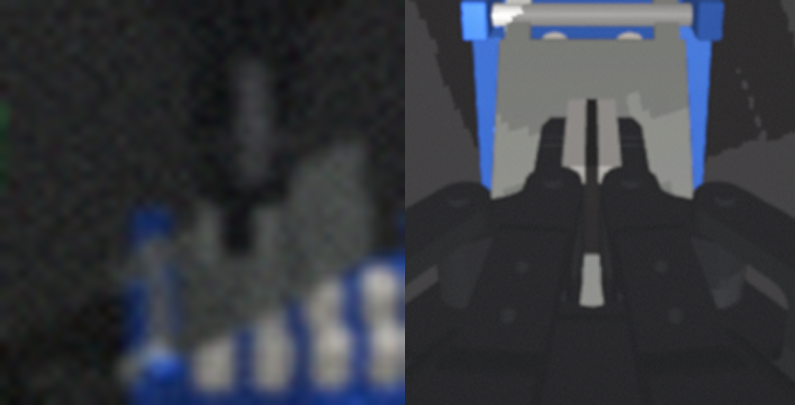

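Run:
```python
from h import *
from plant import arm
import w
p,d=arm.grab_frame("side");c=arm.camera_params('side')
im=cv2.resize(p[115:170,235:300,::-1],None,fx=12,fy=12,interpolation=2)
def pt(P): return ((proj(c,w.C+np.atleast_2d(P)/1000@w.Rc.T)-[235,115]+.5)*12)
for th,col in((0,(0,255,0)),(.2,(0,255,255)),(.4,(0,0,255))):
    f=lambda s,h,y:[-52+s*np.cos(th)-h*np.sin(th),y,60+s*np.sin(th)+h*np.cos(th)]
    q=pt([f(8,2,-30),f(84,2,-30),f(84,2,30)]).astype(int)
    cv2.polylines(im,[q.reshape(-1,1,2)],False,col,1)
t=((proj(c,w.s['tool_pos'])[0]-[235,115]+.5)*12).astype(int);cv2.circle(im,tuple(int(x) for x in t),5,(255,0,255),1)
cv2.imwrite('pics/c6.png',im); w_=None
v,u=np.mgrid[120:165,240:300];P=deproj(c,d,u.ravel(),v.ravel());Q=(P-w.C)@w.Rc*1000
k=(np.abs(Q[:,1])<34)&(Q[:,2]>57)&(Q[:,0]>-50)&(Q[:,0]<37)
for q in Q[k][::7]: print(q.round(0))
```

```text
t 5.02 carrier-frame TCP mm [-24.7  -0.3  60.6] F carrier [ 0.4 -0.1 -0.1] gap 0.0003
[-48. -32. 237.]
[ 10. -13. 220.]
[  3. -27. 228.]
[ -0. -31. 227.]
[  3. -26. 220.]
[ -3. -32. 221.]
[-43.   3. 187.]
[-37.   6. 180.]
[-41. -16. 191.]
[-38. -18. 189.]
[ -9. -21. 186.]
[-41. -15. 175.]
[ -9. -20. 174.]
[-34.  -7. 157.]
[-33. -26. 169.]
[-37. -13. 154.]
[ -8. -18. 157.]
[-11. -16. 152.]
[ 12.  27. 105.]
[ 15.  26. 102.]
[  8.  18. 105.]
[  8.  11. 108.]
[  8.  10. 104.]
[  2.   8. 102.]
[-36. -34. 137.]
[ -3.  -2. 108.]
[ 18.  -6. 110.]
[-15.  -7. 109.]
[  7.  -1. 102.]
[-34. -14. 111.]
[-11.   4.  94.]
[  9. -10. 106.]
[-37.  26.  71.]
[-18. -13. 105.]
[ 4. -3. 95.]
[-46.  33.  61.]
[-28. -15. 104.]
[ -4. -18. 105.]
[ 17. -24. 110.]
[-33.  -7.  92.]
[-11.  -6.  91.]
[  9. -18. 101.]
[-44.  15.  69.]
[-24. -12.  93.]
[ -4. -27. 105.]
[ 16. -30. 107.]
[-32.   2.  76.]
[-12. -15.  91.]
[  8. -25.  99.]
[-41.   7.  67.]
[-21. -14.  86.]
[ -1. -24.  94.]
[-38.   3.  67.]
[-18. -16.  84.]
[  2. -31.  96.]
[-30. -11.  76.]
[-10. -27.  89.]
[-42.  -5.  66.]
[-22. -22.  81.]
[-42.  -8.  65.]
[-22. -25.  80.]
[-34. -24.  75.]
[-43. -26.  73.]
[-11. -11.  58.]
[-34. -31.  74.]
[-37. -30.  68.]
[ 28. -28.  60.]
```

View pics/c6.png

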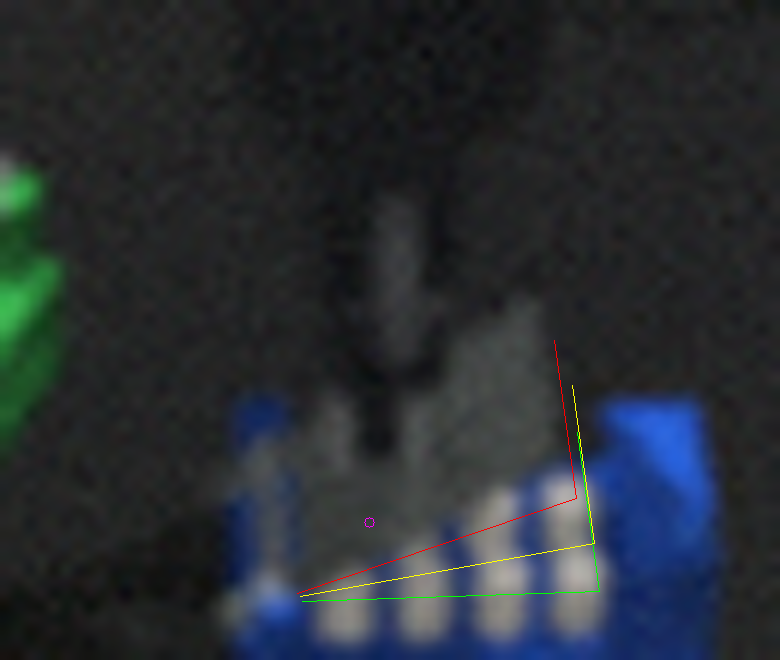

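Run:
```python
from h import *
from plant import arm
import w
c=arm.camera_params('side')
f=np.load('pics/side1.npz');p,d=f['p'],f['d']
tp=np.array([.4806,.1703,.1591])
x=proj(c,[tp,tp+[0,0,.02]]);print(x)
u0,v0=int(x[0,0])-30,int(x[0,1])-35
im=cv2.resize(p[v0:v0+50,u0:u0+60,::-1],None,fx=12,fy=12,interpolation=2)
im=cv2.convertScaleAbs(im,alpha=2)
for q in x: cv2.circle(im,(int((q[0]-u0+.5)*12),int((q[1]-v0+.5)*12)),5,(255,0,255),1)
cv2.imwrite('pics/c7.png',im)
v,u=np.mgrid[v0:v0+50,u0:u0+60];P=deproj(c,d,u.ravel(),v.ravel())
k=np.linalg.norm(P[:,:2]-tp[:2],axis=1)<.03
Q=P[k&(P[:,2]>.12)];Q=Q[np.argsort(Q[:,2])];print(Q[:12].round(3))
```

```text
t 5.07 carrier-frame TCP mm [-24.7  -0.3  60.7] F carrier [-0.5 -0.4  0.3] gap 0.0001
[[237.45349627 136.51330207]
 [237.31383214 131.2644831 ]]
[[0.488 0.168 0.181]
 [0.484 0.165 0.184]
 [0.473 0.168 0.184]
 [0.47  0.169 0.184]
 [0.476 0.167 0.184]
 [0.471 0.169 0.187]
 [0.478 0.161 0.188]
 [0.487 0.163 0.188]
 [0.48  0.16  0.188]
 [0.49  0.161 0.189]
 [0.48  0.159 0.193]
 [0.471 0.169 0.194]]
```

View pics/c7.png

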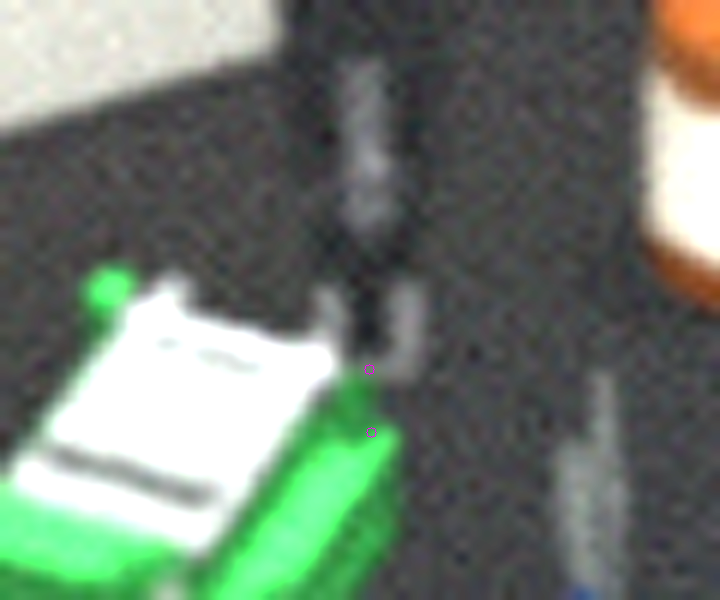

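The side view puts the tab at about 0.5 rad still. The real fingertips sit about 20 mm above the reported TCP: their depth points were at z ≈ 0.18 when the state said 0.159. So I still have about 20 mm to press down, and I'll use force and pictures to tell when it's flat.

```bash
python3 -m handwheel '-0.1 0 0.4 0 0 0 1;-0.1 0 0.4 0 0 0 1;-0.1 0 0.3 0 0 0 1;0 0 0 0 0 0 1'; python3 w.py -18 0 41
```

```text
time_s: 5.4
tool_pos: [0.5694, 0.1606, 0.0493]
tcp_rot: [3.14, -0.003, 2.936]
contact_force: [-0.1, 0.7, 0.7]
finger_gap: 0.0001
t 5.4 carrier-frame TCP mm [-20.5   0.1  49.3] F carrier [-0.3  0.7  0.7] gap 0.0001
shift cm [-0.25 -0.01  0.83] turn deg [ 0.11 -0.19  0.18]
```

```bash
python3 -m handwheel '0 0 0.3 0 0 0 1;0 0 0.3 0 0 0 1;0 0 0 0 0 0 1'; python3 w.py -18 0 41
python3 - <<'E'
from h import *
from plant import arm
import w
p,d=arm.grab_frame("side");c=arm.camera_params('side')
im=cv2.resize(p[115:170,235:300,::-1],None,fx=12,fy=12,interpolation=2)
im=cv2.convertScaleAbs(im,alpha=1.6)
cv2.imwrite('pics/c8.png',im)
E
```

```text
time_s: 5.65
tool_pos: [0.5699, 0.1606, 0.0426]
tcp_rot: [3.14, -0.003, 2.936]
contact_force: [0.1, -0.5, 1.5]
finger_gap: -0.0
t 5.65 carrier-frame TCP mm [-20.1   0.2  42.6] F carrier [ 0.2 -0.5  1.5] gap -0.0
shift cm [-0.21 -0.02  0.16] turn deg [ 0.12 -0.16  0.17]
t 5.65 carrier-frame TCP mm [-20.1   0.2  42.6] F carrier [ 0.2 -0.5  1.5] gap -0.0
```

View pics/c8.png

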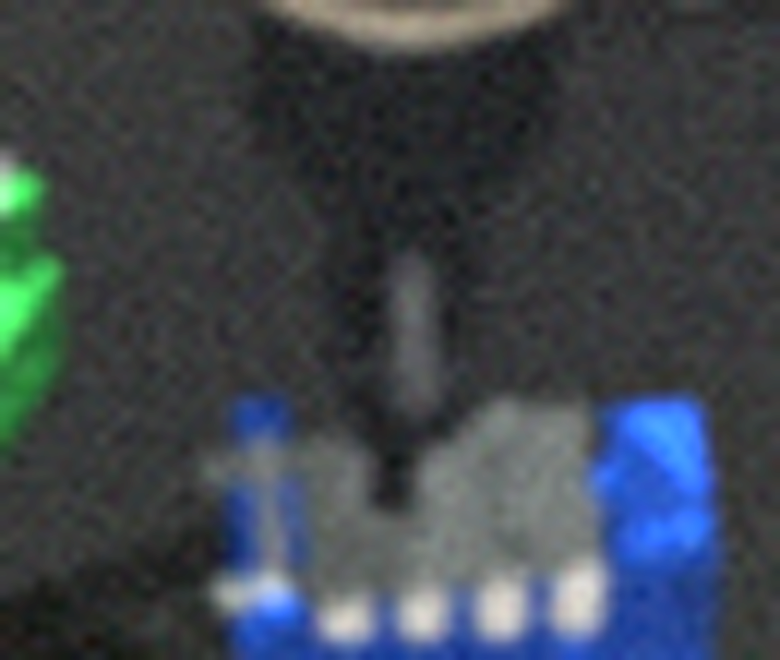

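The tab is almost flat and its edge (600,480) is just short of the lip. I'll press until the force rises.

```bash
python3 -m handwheel '0 0 0.2 0 0 0 1;0 0 0.2 0 0 0 1;0 0 0.1 0 0 0 1'; python3 w.py -3 0 40
```

```text
time_s: 5.95
tool_pos: [0.5703, 0.1607, 0.0377]
tcp_rot: [3.139, -0.002, 2.936]
contact_force: [1.0, -0.7, 2.4]
finger_gap: 0.0002
t 5.95 carrier-frame TCP mm [-19.7   0.3  37.7] F carrier [ 1.1 -0.4  2.4] gap 0.0002
shift cm [-1.67 -0.04 -0.23] turn deg [ 0.13 -0.12  0.18]
```

```bash
python3 -m handwheel '0 0 0.15 0 0 0 1;0 0 0.1 0 0 0 1'; python3 w.py -3 0 36
 python3 - <<'E'
from h import *
from plant import arm
p,d=arm.grab_frame("side")
im=cv2.resize(p[115:170,235:300,::-1],None,fx=12,fy=12,interpolation=2)
im=cv2.convertScaleAbs(im,alpha=1.6)
cv2.imwrite('pics/c9.png',im)
E
```

```text
time_s: 6.12
tool_pos: [0.5709, 0.1607, 0.0359]
tcp_rot: [3.139, -0.001, 2.936]
contact_force: [-2.0, -2.9, 26.5]
finger_gap: 0.0002
t 6.12 carrier-frame TCP mm [-19.1   0.5  35.9] F carrier [-1.3 -3.3 26.5] gap 0.0002
shift cm [-1.61 -0.05 -0.01] turn deg [ 0.16 -0.05  0.18]
```

View pics/c9.png

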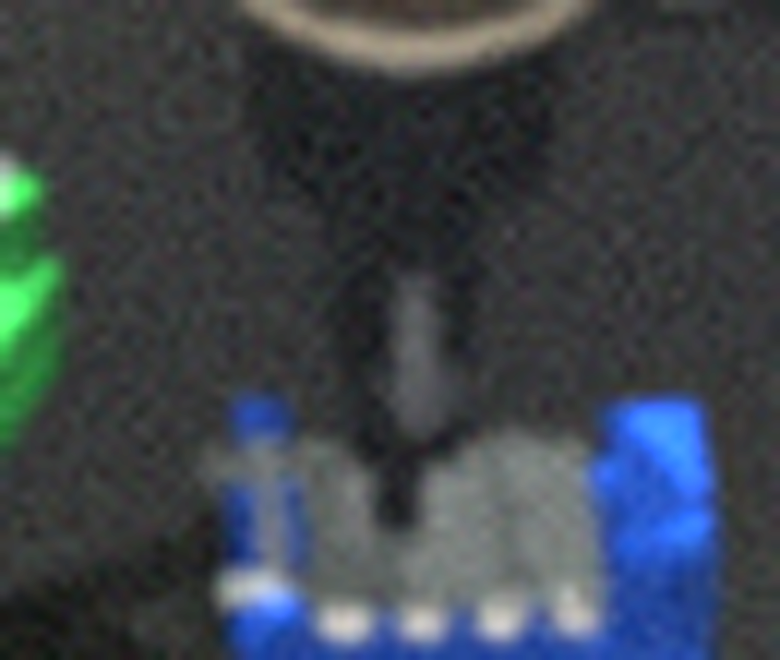

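Firm contact at 26 N with the tab flat in front of the lip, which gives an actual tip offset of about 26 mm. I'll ease the press and slide towards the rib.

```bash
python3 -m handwheel '-0.3 0 -0.1 0 0 0 1;-0.3 0 0 0 0 0 1;0 0 0 0 0 0 1'; python3 w.py -3 0 36.5
```

```text
time_s: 6.42
tool_pos: [0.5767, 0.1594, 0.0377]
tcp_rot: [3.139, -0.001, 2.936]
contact_force: [0.5, -0.5, 0.5]
finger_gap: 0.0001
t 6.42 carrier-frame TCP mm [-13.2   0.4  37.7] F carrier [ 0.6 -0.3  0.5] gap 0.0001
shift cm [-1.02 -0.05  0.12] turn deg [ 0.16 -0.04  0.19]
```

```bash
python3 -m handwheel '-0.3 0 0.1 0 0 0 1;-0.3 0 0.05 0 0 0 1;-0.2 0 0 0 0 0 1'; python3 w.py 13 0 36.2
```

```text
time_s: 6.67
tool_pos: [0.5844, 0.1579, 0.0364]
tcp_rot: [3.139, -0.001, 2.937]
contact_force: [-2.5, -1.1, 10.4]
finger_gap: 0.0001
t 6.67 carrier-frame TCP mm [-5.4  0.5 36.4] F carrier [-2.2 -1.6 10.4] gap 0.0001
shift cm [-1.84 -0.06  0.02] turn deg [ 0.15 -0.09  0.2 ]
```

Pressing at 10 N and near the rib. I'll push forward.

```bash
python3 -m handwheel '-0.3 0 0 0 0 0 1;-0.3 0 0 0 0 0 1;-0.3 0 0 0 0 0 1'; python3 w.py 13 0 36.2
 python3 - <<'E'
from h import *
from plant import arm
p,d=arm.grab_frame("side")
im=cv2.resize(p[115:170,235:300,::-1],None,fx=12,fy=12,interpolation=2)
im=cv2.convertScaleAbs(im,alpha=1.6)
cv2.imwrite('pics/c10.png',im)
E
```

```text
time_s: 6.92
tool_pos: [0.593, 0.1559, 0.0365]
tcp_rot: [3.139, -0.003, 2.937]
contact_force: [-5.8, 1.4, 8.0]
finger_gap: -0.0
t 6.92 carrier-frame TCP mm [ 3.5  0.4 36.5] F carrier [-6.   0.2  8. ] gap -0.0
shift cm [-0.95 -0.04  0.03] turn deg [ 0.13 -0.16  0.2 ]
```

View pics/c10.png

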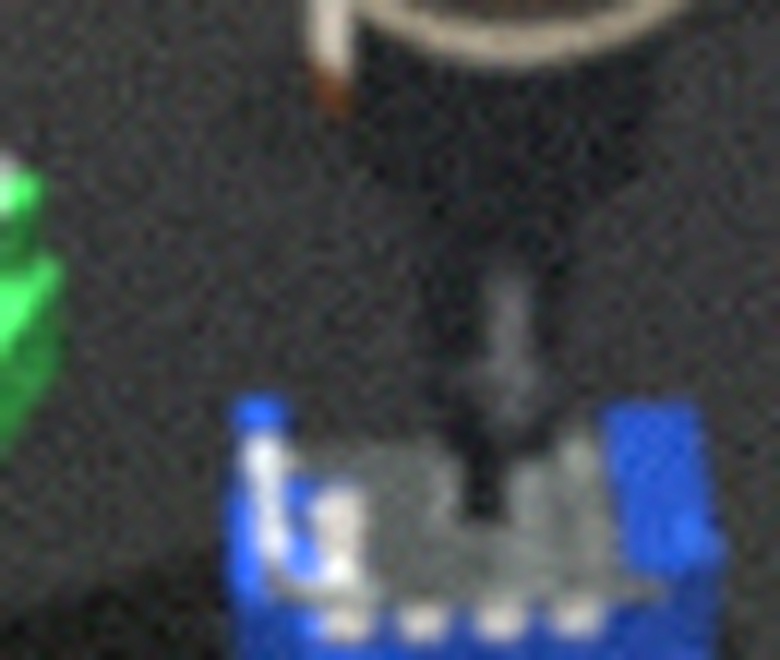

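The tab is sliding under the lip: its edge is at (615,470), disappearing under the lip, and caps now show behind it. I'll keep pushing to the stop.

```bash
python3 -m handwheel '-0.3 0 0.02 0 0 0 1;-0.3 0 0.02 0 0 0 1;-0.2 0 0 0 0 0 1'; python3 w.py 13 0 36.2
```

```text
time_s: 7.22
tool_pos: [0.5978, 0.1544, 0.0357]
tcp_rot: [3.141, -0.009, 2.936]
contact_force: [-8.4, 2.4, 14.5]
finger_gap: 0.0
t 7.22 carrier-frame TCP mm [ 8.5 -0.1 35.7] F carrier [-8.7  0.6 14.5] gap 0.0
shift cm [-0.44  0.01 -0.06] turn deg [ 0.04 -0.54  0.17]
```

```bash
python3 -m handwheel '-0.4 0 0 0 0 0 1;-0.4 0 0 0 0 0 1'; python3 w.py 13 0 36.2
 python3 - <<'E'
from h import *
from plant import arm
p,d=arm.grab_frame("side")
im=cv2.resize(p[115:170,235:300,::-1],None,fx=12,fy=12,interpolation=2)
im=cv2.convertScaleAbs(im,alpha=1.6)
cv2.imwrite('pics/c11.png',im)
E
```

```text
time_s: 7.38
tool_pos: [0.6026, 0.1532, 0.0354]
tcp_rot: [-3.141, -0.015, 2.936]
contact_force: [-8.4, 2.5, 13.8]
finger_gap: 0.0001
t 7.38 carrier-frame TCP mm [13.5 -0.4 35.4] F carrier [-8.7  0.7 13.8] gap 0.0001
shift cm [ 0.05  0.04 -0.08] turn deg [-0.03 -0.87  0.17]
```

View pics/c11.png

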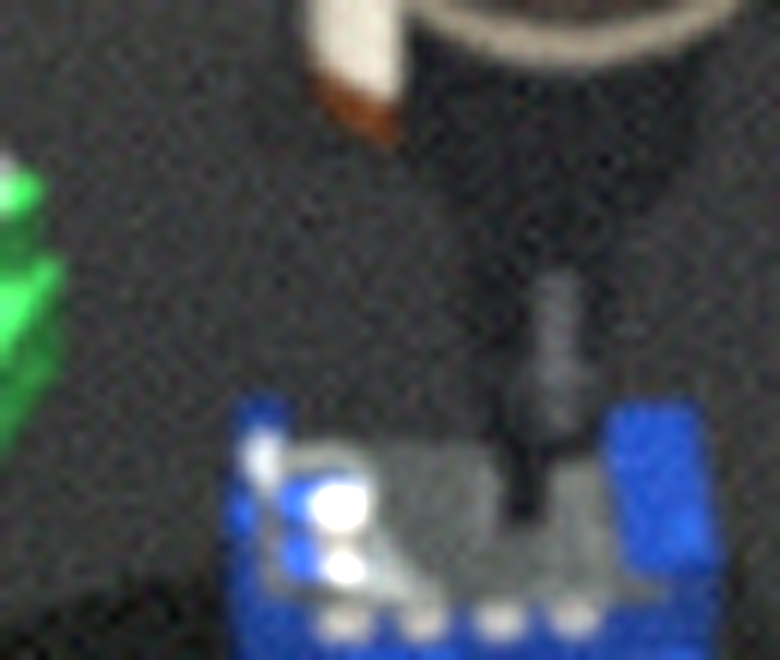

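Run:
```python
from h import *
from plant import arm
p,d=arm.grab_frame("wrist");np.savez('pics/wr12.npz',p=p,d=d,c=arm.camera_params('wrist'))
cv2.imwrite('pics/w12.png',cv2.resize(p[120:320,150:380,::-1],None,fx=3,fy=3,interpolation=2))
c=arm.camera_params('wrist');import w
for x in(-52,-44,-32,-28,-24):
    for z in(62,): print(x,(proj(c,w.C+w.Rc@np.array([x,20,z])/1000)-[150,120])*3)
```

```text
t 7.48 carrier-frame TCP mm [14.1 -0.3 35.4] F carrier [-6.   0.1 11.7] gap 0.0002
-52 [[ 4.64384640e+02 -9.06489812e-03]]
-44 [[462.12428022  50.68661905]]
-32 [[458.86354002 123.8189961 ]]
-28 [[457.80966164 147.45554066]]
-24 [[456.77167798 170.7355962 ]]
```

View pics/w12.png

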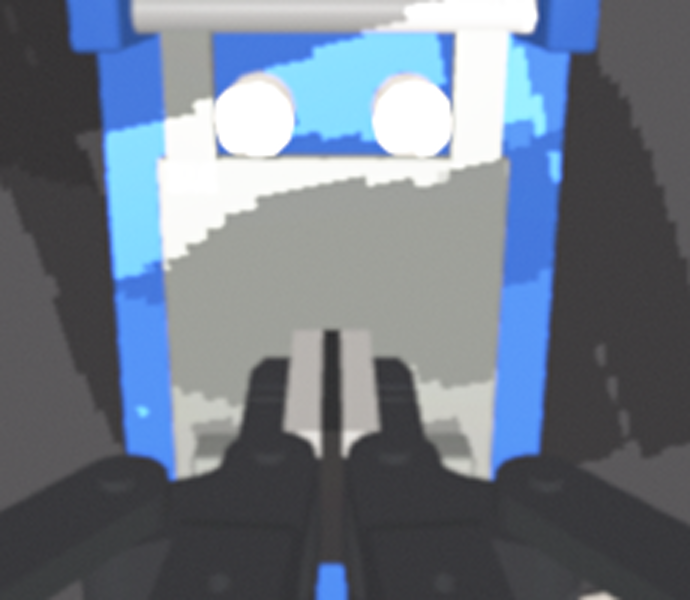

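The plate's rear edge (row 157) is 145 px from the pin (row 12), or about 24 mm, so tuck is about 15.5–16 mm and the tab is home. One more light nudge, then straight up.

```bash
python3 -m handwheel '-0.3 0 0 0 0 0 1;0 0 0 0 0 0 1'; python3 w.py; python3 -m handwheel '0 0 -0.3 0 0 0 1;0 0 -0.5 0 0 0 1;0.1 0 -1 0 0 0 1;0.3 0 -2 0 0 0 1;0.3 0 -3 0 0 0 1;0.3 0 -3 0 0 0 1;0.5 0 -3 0 0 0 1;0 0 0 0 0 0 1;0 0 0 0 0 0 1'; python3 w.py
python3 - <<'E'
from h import *
from plant import arm
p,d=arm.grab_frame("wrist")
cv2.imwrite('pics/w13.png',cv2.resize(p[120:320,150:380,::-1],None,fx=3,fy=3,interpolation=2))
p,d=arm.grab_frame("side")
a=cv2.resize(p[115:170,235:300,::-1],None,fx=9,fy=9,interpolation=2)
cv2.imwrite('pics/s13.png',cv2.convertScaleAbs(a,alpha=1.4))
p,d=arm.grab_frame("top");cv2.imwrite('pics/t13.png',cv2.resize(p[:,:,::-1],(768,576)))
E
```

```text
time_s: 7.65
tool_pos: [0.6043, 0.1527, 0.0354]
tcp_rot: [-3.141, -0.018, 2.936]
contact_force: [1.6, -0.5, 13.3]
finger_gap: -0.0003
t 7.65 carrier-frame TCP mm [15.2 -0.4 35.4] F carrier [ 1.7 -0.2 13.3] gap -0.0003
time_s: 8.4
tool_pos: [0.5899, 0.1552, 0.1702]
tcp_rot: [-3.139, -0.022, 2.935]
contact_force: [-0.0, 0.9, -0.7]
finger_gap: -0.0
t 8.4 carrier-frame TCP mm [  0.6  -1.  170.2] F carrier [-0.2  0.9 -0.7] gap -0.0
```

View pics/w13.png

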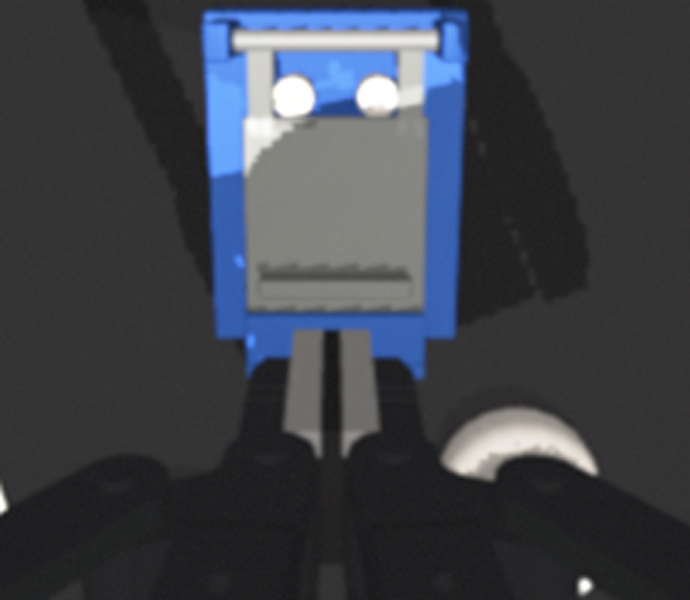

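View pics/s13.png

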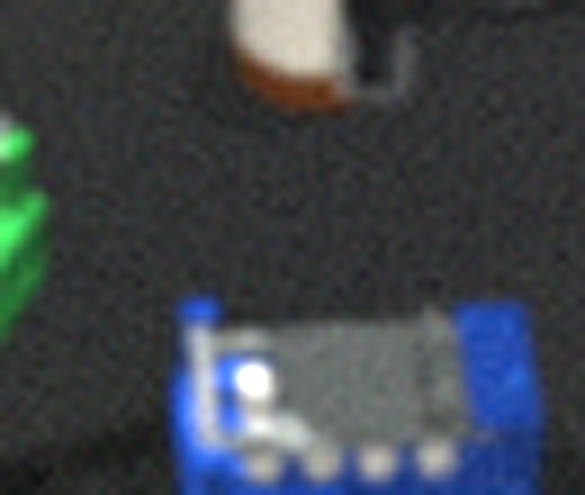

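View pics/t13.png

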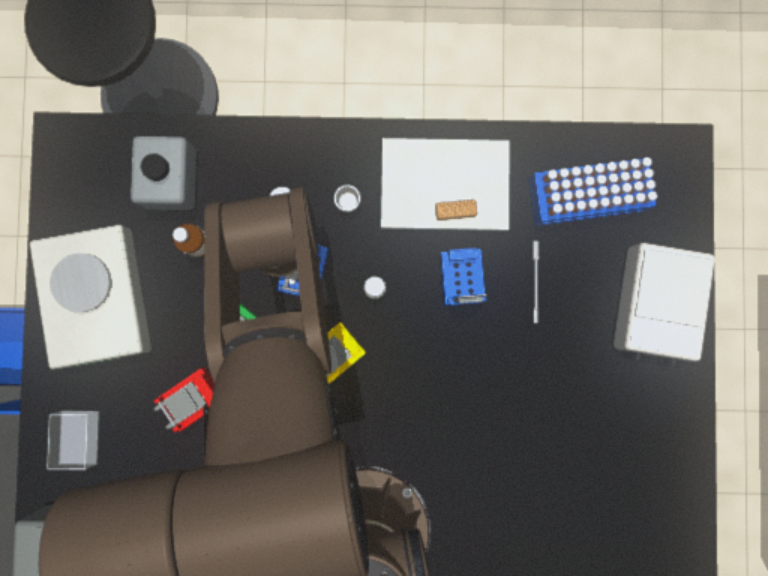

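Everything checks out: the tab is flat and under the lip, still held with the hand 130 mm away. The bystanders visible in the top view haven't moved. Handing in.

```bash
python3 -c "
from plant import arm
print(arm.hand_in())"
```

```text
the job is handed in; nothing more can be done
None
```

I folded the loaded carrier's tab flat with shut fingertips and pushed its rib forward until the edge was under the lip. I then lifted the hand straight up and handed in at about 8.6 s. No verdict was reported.

**Final checks (hand about 130 mm above):**
- **Tab:** the wrist and side pictures show it lying flat with its edge under the lip. The gap from the pin to the plate's rear edge was about 24 mm, so tuck was about 15.5–16 mm. I measured that while still pressing and estimated it from pictures, because joint values can't be read.
- **Carrier:** it stands flat. The pictures suggest it moved about 2 mm at most, which is also within the calibration error.
- **Everything else:** the empty carrier's tab still stands. The bystanders look unmoved in the top view, though the arm partly hid the tub.

**What disagreed:**
- **Fingertip height:** the real fingertips were 20–26 mm short of the reported TCP. At first I thought the tab was flat when it was still at about 0.5 rad. I corrected this from the side pictures and by feeling for contact.
- **Press force:** the press briefly reached 26 N when the tab hit its stop. I then eased off and pushed it home under about 8–15 N.

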